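# Turn an excavated pouring bowl to face the camera and lay the scale bar

### The job

Get the excavated bowl ready for its record photograph: turn the platter of the hand turntable by its rim until the bowl's spout points straight at the camera lens, without anything touching the fragile bowl. Also lay the black-and-white scale bar flat on the platter between the spout and the camera, centred in front of the spout and crosswise to the line of view; put it down, do not drop it. Leave the camera, the loupe, the brush and the coin box as they are.

Things in the scene. Friction and masses are not known exactly. Their poses are not given: they have to be found in the camera images.
- turntable: Hand turntable for photography, fixed: dark steel foot (200 mm across, 20 mm high) under a white platter, a flat disc 300 mm across, top 45 mm and underside 30 mm above the table. Origin: on the table, on the turning axis. z up; +x points to the camera, at a heading between -2.15 and -1.35 rad in the world, and does not turn with the platter.
- platter (a joint): Angle of the platter on its foot (rad), positive counter-clockwise from above; at 0 a notch is centred on the turntable's +x axis. The four finger notches in its rim lie at this angle + k x 90 degrees from that axis. It turns either way for more than a full turn and stays where it is left; pushing a notch's side takes about 1 N.
- platter_notch (a point): Centre of one of the four finger notches (the k = 0 one), 134 mm from the turning axis, at the height of the platter's top; turns with the platter. Each notch is a parallel-sided slot 50 mm wide, cut right through the platter from the rim (radius 150 mm) in to radius 112 mm; closed fingers fit in from above.
- bowl: Earthenware pouring bowl, loose, upright on the platter within 8 mm of the turning axis and carried round by it; fragile. Body 82 mm across, 48 mm high; an open trough spout on one side 30 mm wide reaches 67 mm from its axis, a closed loop handle on the other reaches 64 mm. Origin: centre of its underside. +x points along the spout, -x along the handle, z up.
- spout_tip (a point): Outer end of the bowl's spout, 67 mm from the bowl's axis and 40 mm above its underside.
- camera: Black camera (132 mm wide, top 176 mm above the table) on a small tripod whose legs reach 90 mm out, fixed; stands 390 to 430 mm from the turning axis on the turntable's +x axis and looks at that axis. Origin: on the table under the camera body. Its -x axis is the viewing direction, parallel to the turntable's -x.
- lens (a point): Centre of the lens's front glass, 116 mm in front of the camera's origin and 108 mm above the table.
- scale_bar: Photographic scale bar with black and white fields, loose on the table, left of the turntable: 120 x 20 x 8 mm, 0.05 kg. Origin: centre of its underside; x along its length, y across it, z up.
- loupe: Black eye loupe, 44 mm across, 42 mm high, standing on the table. Bystander. Origin: centre of its underside.
- brush: Flat soft brush, 170 mm long, 34 mm wide, lying on the table beyond the turntable. Bystander. Origin: on its underside near the middle; x along its length.
- coin_box: Low cardboard tray with six compartments of coins, 100 x 140 x 26 mm, on the table. Bystander. Origin: centre of its underside.

How it is judged:
At the end, for the whole second after the job is handed in: Bowl upright within 15 mm of the turning axis, spout towards the camera within 0.10 rad. Bar flat on the platter, its middle 74 to 142 mm from the turning axis towards the camera and within 25 mm sideways of the line of view, square to it within 0.15 rad. Platter, bowl and bar at rest (angle between the x axis of bowl and the x axis of turntable, either way round below 0.1 rad and x of spout_tip in the frame of turntable above 0.04 m and horizontal distance between bowl and turntable below 0.015 m and angle between each of bowl, scale_bar's own z axis and vertical below 0.06 rad and x of scale_bar in the frame of turntable between 0.074 and 0.142 m and y of scale_bar in the frame of turntable between -0.025 and 0.025 m and angle between the x axis of scale_bar and the y axis of turntable, either way round below 0.15 rad and height (world z) of scale_bar between 0.041 and 0.049 m and velocity of joint platter between -0.03 and 0.03 rad/s and linear speed of each of bowl, scale_bar below 0.01 m/s); the robot touches nothing.
It fails at once if the robot or the scale bar touches the bowl (more than 0.5 N) (contact force between any of the arm, the fingers, scale_bar and bowl above 0.5 N).
It fails at once if the robot or the scale bar knocks the camera (more than 2 N) (contact force between any of the arm, the fingers, scale_bar and camera above 2 N).
It fails at once if the scale bar is dropped or thrown: it moves faster than 0.7 m/s out of the fingers (contact force between the fingers and scale_bar below 0.05 N and linear speed of scale_bar above 0.7 m/s).
It fails at once if the loupe, the brush or the coin box is moved by more than 25 mm (distance of any of loupe, brush, coin_box from where it was at the start of the episode above 0.025 m).
It also fails if it takes over 64 s, if anything falls off the work surface, if the arm or the gripper's body presses on something with over 40 N, if the wrist force passes 120 N, or if a joint passes its speed limit or range.

### The arm

A 7-joint arm with a two-finger parallel gripper is mounted at the origin on the work surface. World frame = base frame: x ahead of the robot, y to its left, z up, the work surface at z = 0. Lengths are in m, angles in rad, forces in N, time in s.
With the tool pointing down it reaches from about 0.4 to 0.85 m from the base axis. Payload 4.5 kg.
Tool frame: the origin (TCP) lies midway between the tips of the shut fingers; the grasp point (between the pads) lies 19 mm behind it; z points along the fingers, y is the line along which they close (so a half turn about z gives the same grasp; the last joint's range is limited). The gripper opens to 88 mm and grips with 3 to 60 N. Pads are 18 mm wide; open, the fingers measure 123 mm over their backs; the gripper's body (75 mm by 187 mm) begins 45 mm behind the grasp point.
Start: joints at [0.034, 0.689, -0.195, 1.565, 0.157, 0.902, -0.215], TCP at [0.625, 0, 0.239] pointing down, gripper open.
Joint ranges: [-3.01, 3.01], [-0.46, 2.08], [-1.47, 1.51], [0.13, 2.56], [-1, 4.14], [0.04, 2.09], [-2.66, 2.66]. Speed limits (rad/s): [2.57, 2.57, 3.14, 3.14, 3.14, 3.14, 3.14].

### API

Orientations are given as a unit quaternion [x, y, z, w].
In Python, from plant import sensors, eyes, finish_job gives the robot as it stands.
- The arm moves only by the tool send_rows, never from a script. Its argument "rows" is text: rows parted by semicolons, each of 4 numbers parted by spaces: the shift along the tool's x, y, z normalised to -1 to 1, where 1 is 30 cm, then the turn about the tool's z normalised to -1 to 1, where 1 is 2 pi rad. A call has 1 to 10 rows; each row is the pose to reach, as a shift and turn from the pose commanded when the call began, along the tool's axes at that moment, turning the shorter way round; what a row does not reach only later rows make up. A row lasts 1/12 s, in which the tool goes at most 41.7 mm and 7.16 degrees, less where a joint would pass 70% of its speed; a pose out of reach is approached as far as the arm can. A call with a number of a shift or a turn outside -1 to 1 is refused whole. A call with a gripper value outside its range is refused whole. "jaw" is the closure, from -1 (fully open) to 1 (shut), set as the call begins (left out, the last holds). The fingers move at their own pace and stop on an object; "force" is the grip in N (left out, the last holds). Time passes only in rows, so rows that repeat a pose let the fingers close. It gives the time, the measured TCP pose, the force, the opening and the grip force at its end, in the units of the state.
- sensors.get_state(): the state, without advancing time (a new reading comes with each control period).
- eyes.snapshot(name): name is "scene" or "side" or "wrist"; returns (picture, depth): 400x640x3 uint8, red, green, blue; 400x640 float32, m along the optical axis (not along the pixel's ray), 0 where there is no reading.
- eyes.calibration(name): a dict with "fov_y" (degrees; the focal length in pixels is half the picture's height over the tangent of half this angle, whatever the lens; pixels are square), "cx", "cy" (the principal point, pixels), "world_from_camera" (4x4, takes a point from camera to world coordinates). Camera axes: x right, y down, z forward; pixel columns grow to the right and rows downward; lengths in m; the calibration is good to about 2 mm. The wrist camera is an equidistant fisheye: a pixel r from the principal point sees the ray r / f radians off the axis. A picture is of the moment at which its call begins: read the wrist's pose just before it. calibration takes no time and is no camera call; for the wrist camera it gives the pose at the moment of the call.
- finish_job(): hands the job in; it is judged then, once.
The state is a dict: "clock": time; "q": joint angles; "qd": joint speeds; "joint_torque": joint torques, N m; "tool_pos": TCP position; "eef_rot": TCP orientation; "contact_force": force on the tool from outside, world axes, zero at the start; "moment": the same for the moment, N m; "opening": opening from 0.0 (shut) to 1.0 (fully open); "finger_force": force on a finger pad.
Only numpy, scipy, OpenCV 4.12 (cv2) and the standard library are available. Lean on these libraries where they do the work, as an engineer would, in place of code of your own. Each camera call takes 0.05 s, during which the arm holds its last target. There are 200 camera calls.

## Working session

There is one attempt and no reset: what is moved stays moved. The work goes in short steps, Python scripts to look and compute and a tool call to move; the robot and the scene stay as the last step left them, time stands still between calls to the robot, and variables do not carry over. Pictures are saved under pics/ and viewed, at most 10 in all, crops included, and the job is handed in when it is done.

Besides the shell and the picture viewer there is one more tool, called after "Request:" by a JSON object that holds its "method" and its "body". send_rows: Moves the arm, as the interface text tells. Scaled input: -1 to 1 covers 30 cm each way for a shift and 2 pi rad each way for a turn. Its arguments: {"type":"object","properties":{"rows":{"type":"string"},"jaw":{"type":"number"},"force":{"type":"number"}},"required":["rows"]}

```bash
mkdir -p pics; cat > h.py <<'E'
import numpy as np, cv2
from plant import sensors, eyes, finish_job
def snap(n):
    c=eyes.calibration(n); p,d=eyes.snapshot(n); return c,p,d
def foc(c,h=400): return h/2/np.tan(np.radians(c['fov_y'])/2)
def cloud(c,d,fish=False):
    f=foc(c); v,u=np.mgrid[0:400,0:640].astype(float)
    x=u-c['cx'];y=v-c['cy']
    if fish:
        r=np.hypot(x,y)+1e-9;s=np.tan(np.minimum(r/f,1.5))/r; x,y=x*s,y*s
    else: x,y=x/f,y/f
    P=np.stack([x*d,y*d,d],-1); T=np.array(c['world_from_camera'])
    W=P@T[:3,:3].T+T[:3,3]; W[d==0]=np.nan; return W
E
python3 - <<'E'
from h import *
print(sensors.get_state())
for n in ['scene','side','wrist']:
    c,p,d=snap(n); cv2.imwrite(f'pics/{n}.png',p[...,::-1]); np.savez(f'{n}.npz',p=p,d=d,c=c)
    print(n,c,(d>0).mean())
a=cv2.imread('pics/scene.png');b=cv2.imread('pics/side.png')
E
```

```text
{'clock': 0.0, 'q': array([ 0.03381498,  0.6899869 , -0.19450089,  1.56632611,  0.15728999,
        0.90251029, -0.21511231]), 'qd': array([-0.00047355,  0.00012596,  0.00023829, -0.00017433, -0.00070529,
        0.00064346,  0.0001147 ]), 'joint_torque': array([ 3.38560185e-04, -5.27571630e+01, -1.26686912e+00, -1.53434461e+01,
       -5.26333472e-02,  6.56995355e-03,  1.65937727e-04]), 'tool_pos': array([ 6.24370607e-01, -6.43386823e-05,  2.37912663e-01]), 'eef_rot': array([ 7.07092836e-01,  7.07120127e-01, -6.96802728e-04, -6.01416215e-04]), 'contact_force': array([ 0.09703971,  0.17555132, -0.50144705]), 'moment': array([-0.04636667,  0.07114204, -0.00988938]), 'finger_force': 0.0, 'opening': 0.9933228456307175}
scene {'fov_y': 52.551018734000465, 'cx': 322.1058059512912, 'cy': 207.0313279082715, 'world_from_camera': array([[ 0.8364245 ,  0.32717095, -0.43971949,  1.10804802],
       [ 0.54767821, -0.46812854,  0.6934726 , -0.8085768 ],
       [ 0.02103885, -0.82086225, -0.57073858,  0.77209174],
       [ 0.        ,  0.        ,  0.        ,  1.        ]])} 0.9678125
side {'fov_y': 43.35912568754514, 'cx': 321.9160082521388, 'cy': 192.69670863494343, 'world_from_camera': array([[-0.91707056, -0.17750462,  0.35703458,  0.13030929],
       [-0.39817449,  0.45473403, -0.79666432,  1.07597611],
       [-0.02094417, -0.87275946, -0.487701  ,  0.74055952],
       [ 0.        ,  0.        ,  0.        ,  1.        ]])} 0.99495703125
wrist {'fov_y': 65.70646984690485, 'cx': 319.792968945972, 'cy': 193.0001323251359, 'world_from_camera': array([[ 9.99998757e-01,  4.92335092e-04, -1.49770330e-03,
         6.25106111e-01],
       [ 8.01822816e-05, -9.64641204e-01, -2.63566579e-01,
         6.76472569e-02],
       [-1.57450939e-03,  2.63566131e-01, -9.64640045e-01,
         3.83139653e-01],
       [ 0.00000000e+00,  0.00000000e+00,  0.00000000e+00,
         1.00000000e+00]])} 0.93270703125
```

View pics/scene.png

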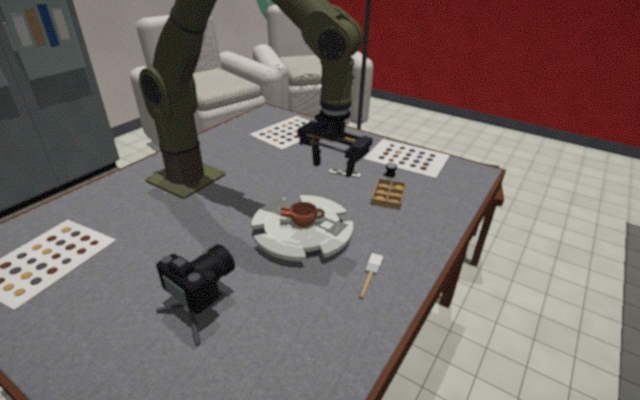

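View pics/side.png

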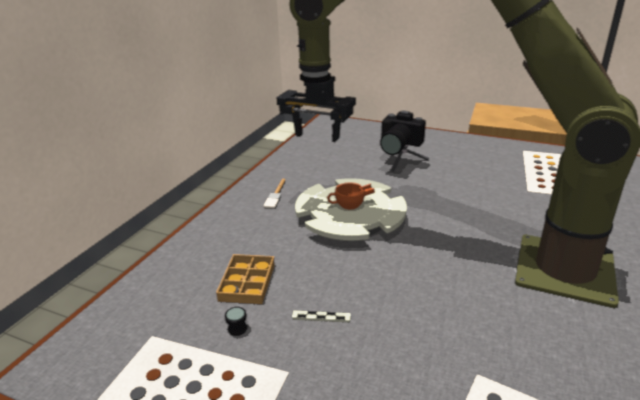

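View pics/wrist.png

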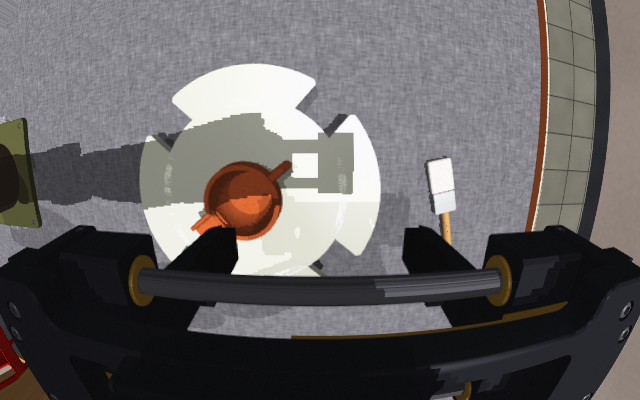

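The scene view shows the platter at (302,228), camera at (200,275), bar at (345,172). The side view shows the bar at (321,316), spout towards (370,188), camera at (403,132). The wrist view shows the bowl at (243,200) with its spout at lower left (200,222) and handle at upper right (285,170).

```bash
cat > meas.py <<'E'
from h import *
def load(n):
    z=np.load(f'{n}.npz',allow_pickle=True); return z['c'].item(),z['p'],z['d']
def fitc(P):
    A=np.c_[2*P,np.ones(len(P))]; s=np.linalg.lstsq(A,(P**2).sum(1),rcond=None)[0]; return s[:2],np.sqrt(s[2]+s[:2]@s[:2])
def bowlplat(n,c,p,d):
    W=cloud(c,d,n=='wrist'); hsv=cv2.cvtColor(p,cv2.COLOR_RGB2HSV)
    near=np.hypot(W[...,0]-.57,W[...,1]+.0)<.35
    pl=(abs(W[...,2]-.045)<.006)&(hsv[...,1]<70)&(hsv[...,2]>75)
    red=((hsv[...,0]<12))&(hsv[...,1]>130)&(hsv[...,2]>40)&(W[...,2]>.05)&(W[...,2]<.12)
    return W,hsv,pl,red
E
python3 - <<'E'
from meas import *
for n in ['scene','side','wrist']:
    c,p,d=load(n); W,hsv,pl,red=bowlplat(n,c,p,d)
    k,l,st,ce=cv2.connectedComponentsWithStats(pl.astype(np.uint8)); i=1+st[1:,4].argmax(); m=pl
    P=W[m][:,:2]; med=np.median(P,0); P=P[np.hypot(*(P-med).T)<.2]
    h=cv2.convexHull(P.astype(np.float32))[:,0]; ce,r=cv2.minEnclosingCircle(P.astype(np.float32))
    print(n,'platter',ce,r,'z',np.nanmedian(W[m][:,2]))
    if red.sum():
        B=W[red]; B=B[np.hypot(*(B[:,:2]-med).T)<.1]; print(' red',len(B),B.mean(0),B.min(0),B.max(0))
        bc,br=B[:,:2].mean(0),0
        R=np.hypot(*(B[:,:2]-np.array(ce)).T); far=B[R>.05]; a=np.arctan2(*(far[:,:2]-np.array(ce)).T[::-1]); print(' protr hist',np.histogram(a,np.arange(-3.2,3.3,.2))[0],R.max())
    # dark camera
    cam=(W[...,2]>.03)&(W[...,2]<.2)&(hsv[...,2]<60)&(np.hypot(W[...,0]-ce[0],W[...,1]-ce[1])>.25)&(W[...,1]<-.15)&(W[...,0]>.3)
    if cam.sum()>50: C=W[cam]; print(' cam',len(C),np.median(C,0),C.min(0),C.max(0))
    # table objects
    ob=(W[...,2]>.004)&(W[...,2]<.06)&(W[...,0]>.3)&(W[...,0]<1.)&(abs(W[...,1])<.5)
    k,l,st,cc=cv2.connectedComponentsWithStats(ob.astype(np.uint8))
    for i in range(1,k):
        if st[i,4]>60: Q=W[l==i]; print('  ob',st[i],Q.mean(0).round(3),Q.min(0).round(3),Q.max(0).round(3), cv2.minAreaRect(Q[:,:2].astype(np.float32)))
E
```

```text
scene platter (0.5469566583633423, -0.02752578631043434) 0.15379096567630768 z 0.04431143450753061
 red 465 [ 0.53936376 -0.02779233  0.07748046] [ 0.48930301 -0.07387055  0.05007264] [0.5873806  0.01586437 0.09424289]
 protr hist [ 0  1 17  0 13  0  0  0  0  0  0  0  0  0  0  0  0  0  0  0  0  0  0  0
  0  0  0  0  0  0  0  0] 0.0627132541459705
 cam 2890 [ 0.54243125 -0.43018279  0.13752759] [ 0.44632767 -0.46112997  0.03000332] [ 0.58131232 -0.31536477  0.17595482]
  ob [385 163  13  15 140] [0.613 0.445 0.029] [0.589 0.427 0.004] [0.632 0.478 0.044] ((0.609436571598053, 0.45324763655662537), (0.040938105434179306, 0.05090732127428055), 30.31471061706543)
  ob [371 179  36  31 736] [0.668 0.314 0.015] [0.602 0.234 0.004] [0.736 0.399 0.028] ((0.6681180000305176, 0.31496119499206543), (0.10003328323364258, 0.15285280346870422), 17.045743942260742)
  ob [ 252  196  101   66 4185] [ 0.562 -0.054  0.043] [ 0.395 -0.181  0.004] [0.696 0.124 0.059] ((0.5463569164276123, -0.028768479824066162), (0.2931545674800873, 0.2939280867576599), 48.68827819824219)
  ob [360 254  23  45 356] [ 0.79
[... 2546 characters left out ...]
0
   0 157   3   0   0   0   0   0   0   0   0   0   0   0] 0.06732745559599881
  ob [  140    64   240   213 31147] [0.557 0.001 0.044] [ 0.393 -0.142  0.027] [0.693 0.121 0.059] ((0.5451115369796753, -0.006888493895530701), (0.25704753398895264, 0.29991602897644043), 85.95652770996094)
  ob [ 426  157   31   89 1535] [ 0.786 -0.033  0.01 ] [ 0.761 -0.11   0.004] [0.81  0.013 0.013] ((0.791386604309082, -0.05012708902359009), (0.03441330045461655, 0.12525175511837006), 13.839754104614258)
  ob [ 221  170   53   53 2102] [ 0.541 -0.027  0.052] [ 0.513 -0.055  0.048] [0.573 0.005 0.06 ] ((0.5413867235183716, -0.02689378336071968), (0.05408217012882233, 0.06311018764972687), 54.61476516723633)
```

```bash
python3 - <<'E'
from meas import *
O=np.array([.5438,-.0278])
# camera
S=[]
for n in ['scene','side']:
    c,p,d=load(n); W=cloud(c,d); hsv=cv2.cvtColor(p,cv2.COLOR_RGB2HSV)
    m=(W[...,2]>.06)&(W[...,2]<.2)&(np.hypot(W[...,0]-O[0],W[...,1]-O[1])>.2)&(np.hypot(W[...,0]-O[0],W[...,1]-O[1])<.5)&(W[...,1]<-.2)&(W[...,0]>.4)&(W[...,0]<.7)
    Q=W[m]; S.append(Q)
    r=np.hypot(*(Q[:,:2]-O).T); f=Q[r<np.percentile(r,2)+.02]
    print(n,len(Q),'front',f.mean(0),len(f),np.median(f,0),'r',np.percentile(r,[0,1,2,5,50,99]))
    top=Q[Q[:,2]>.165]; print(' top',len(top),top.mean(0) if len(top) else 0)
    b=Q[(Q[:,2]>.15)]; print(cv2.minAreaRect(b[:,:2].astype(np.float32)))
    if n=='side':
        for lo in (.07,.09,.11,.13):
            s=Q[(Q[:,2]>lo)&(Q[:,2]<lo+.02)]; print(lo, s[:,0].min(),s[:,0].max(),s[:,1].max())
        # green-ish lens glass
        g=m&(hsv[...,1]>15)&(hsv[...,2]>70); v,u=np.where(g); print('glass',g.sum(),u.mean() if g.sum() else 0, np.median(W[g],0))
Q=np.vstack(S); print('all rect',cv2.minAreaRect(Q[:,:2].astype(np.float32)))
# bowl + notches
c,p,d=load('wrist'); W,hsv,pl,red=bowlplat('wrist',c,p,d)
B=W[red]; B=B[np.hypot(*(B[:,:2]-O).T)<.1]
cen=O.copy()
for _ in range(5):
    rr=np.hypot(*(B[:,:2]-cen).T); a=np.arctan2(B[:,1]-cen[1],B[:,0]-cen[0])
    body=B[(rr<.046)&(B[:,2]>.088)]
    # rim circle fit by direction away from spout/handle
    e=body[:,:2]; h=e[(np.hypot(*(e-cen).T)>.034)]
    aa=np.arctan2(h[:,1]-cen[1],h[:,0]-cen[0]); k=(abs(np.angle(np.exp(1j*(aa-.65))))>.4)&(abs(np.angle(np.exp(1j*(aa+2.5))))>.5)
    cen,r=fitc(h[k])
print('bowl',cen,r)
rr=np.hypot(*(B[:,:2]-cen).T);a=np.arctan2(B[:,1]-cen[1],B[:,0]-cen[0])
for nm,mm in (('h',a*0+(np.abs(a-.65)<.6)>0),('s',np.abs(np.angle(np.exp(1j*(a+2.5))))<.6)):
    f=B[(rr>.05)&mm]; print(nm,len(f),np.arctan2(*(f[:,:2].mean(0)-cen)[::-1]),f.mean(0))
m=np.ones((400,640),bool)
R=np.hypot(W[...,0]-O[0],W[...,1]-O[1]);A=np.degrees(np.arctan2(W[...,1]-O[1],W[...,0]-O[0]))
for n in ['wrist','scene','side']:
    c,p,d=load(n); W=cloud(c,d,n=='wrist');R=np.hypot(W[...,0]-O[0],W[...,1]-O[1]);A=np.degrees(np.arctan2(W[...,1]-O[1],W[...,0]-O[0]))
    t=(R>.125)&(R<.142)&(W[...,2]>.038)&(W[...,2]<.055); l=(R>.125)&(R<.142)&(W[...,2]<.034)
    print(n,'plat',''.join('#' if x>2 else '.' for x in np.histogram(A[t],np.arange(-180,181,5))[0]))
    for k in range(4):
        q=A[l]; q=q[abs(q-(-180+45+90*k))<0]
    z=np.exp(1j*np.radians(A[t])*4).mean(); print(np.degrees(np.angle(-z))/4)
E
```

```text
scene 3276 front [ 0.53804911 -0.3306788   0.12898919] 341 [ 0.54324744 -0.3310856   0.13465794] r [0.2894977  0.29227041 0.2949683  0.30313844 0.40398296 0.43259848]
 top 274 [ 0.51556352 -0.43261626  0.17097364]
((0.5117024183273315, -0.42761239409446716), (0.05828269198536873, 0.12606489658355713), 89.39144897460938)
side 1545 front [ 0.51642309 -0.31473169  0.11461638] 450 [ 0.5161938  -0.3144885   0.11460193] r [0.27863363 0.28274749 0.28363533 0.28530622 0.36944486 0.41938081]
 top 100 [ 0.50695442 -0.42051347  0.17259979]
((0.5086830854415894, -0.42078647017478943), (0.13351155817508698, 0.05550917610526085), 1.528531789779663)
0.07 0.4423516628688853 0.5433949205015048 -0.3087864716241775
0.09 0.44105292440750155 0.5766278037472294 -0.3053461291669819
0.11 0.4414213219915982 0.574543711092336 -0.30118902900467015
0.13 0.4422071862464152 0.5759312078006288 -0.3058000054671217
glass 61 401.59016393442624 [ 0.5263044  -0.43302514  0.16122929]
all rect ((0.5142338275909424, -0.38099944591522217), (0.15440791845321655, 0.13794878125190735), 84.65250396728516)
bowl [ 0.54481741 -0.02256844] 0.03722113204468341
h 123 0.6742243328151615 [0.58888818 0.01265085 0.08520244]
s 165 -2.6123758713812326 [ 0.49532264 -0.05151622  0.08464022]
wrist plat ########................##...###############...###############...#######
-41.58733245920433
scene plat ########....##############...###############...###############....######
-41.1117270709984
side plat ########...###############....##############....##############...#######
-41.01763067624093
```

```bash
cat > plan.py <<'E'
from h import *
O=np.array([.5438,-.0278])
def rows(start,targets):
    # poses: x,y,z,phi(deg) of tool y heading; tool x heading = phi+90, z down
    s=np.array(start,float); f=np.radians(s[3]); out=[]
    for t in targets:
        d=np.array(t,float)-s; x=-np.sin(f)*d[0]+np.cos(f)*d[1]; y=np.cos(f)*d[0]+np.sin(f)*d[1]
        out.append([x/.3,y/.3,-d[2]/.3,-((d[3]+180)%360-180)/360])
    return '; '.join(' '.join(f'{v:.3f}' for v in r) for r in out)
def pol(th,r,z,dphi=90): return [O[0]+r*np.cos(np.radians(th)),O[1]+r*np.sin(np.radians(th)),z,th+dphi]
def cur():
    from scipy.spatial.transform import Rotation as R
    s=sensors.get_state(); M=R.from_quat(s['eef_rot']).as_matrix(); y=M[:,1]
    return [*s['tool_pos'],np.degrees(np.arctan2(y[1],y[0]))]
E
python3 - <<'E'
from plan import *
s=[.625,0,.239,0]; a=pol(-41.3,.133,.2); print(a); print(rows(s,[a]))
E
```

```text
[np.float64(0.643718129755967), np.float64(-0.11558022183880459), 0.2, 48.7]
-0.385 0.062 0.130 -0.135
```

Request:
{"method": "send_rows", "body": {"rows": "-0.385 0.062 0.13 -0.135; -0.385 0.062 0.13 -0.135; -0.385 0.062 0.13 -0.135; -0.385 0.062 0.13 -0.135; -0.385 0.062 0.13 -0.135; -0.385 0.062 0.13 -0.135; -0.385 0.062 0.13 -0.135; -0.385 0.062 0.13 -0.135; -0.385 0.062 0.13 -0.135; -0.385 0.062 0.13 -0.135", "jaw": 1}}

```text
clock: 0.98
tool_pos: [0.6435, -0.1155, 0.1996]
eef_rot: [0.355, 0.935, -0.0, -0.0]
contact_force: [0.6, 0.0, -0.5]
opening: 0.267
finger_force: 0.0
```

```bash
python3 - <<'E'
from plan import *
print(cur(),sensors.get_state()['q'])
c,p,d=snap('wrist'); cv2.imwrite('pics/w2.png',p[...,::-1]); np.savez('wrist.npz',p=p,d=d,c=c)
E
```

```text
[np.float64(0.6434995066255703), np.float64(-0.1154982796800362), np.float64(0.19958113749457257), np.float64(48.45814393942214)] [ 0.33249232  0.79700582 -0.43326819  1.50267919  0.38481665  0.92746422
  0.62714924]
```

View pics/w2.png

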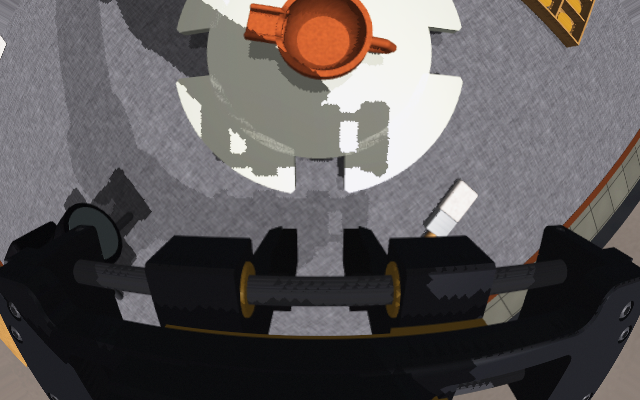

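The notch sits at (320,178), centred between the fingers. The bowl is at (322,35), its spout at (250,22) and handle tip at (395,47). The photo camera's lens is at (95,232).

```bash
cat > spout.py <<'E'
from meas import *
from plan import O
def spout(c,p,d,lens=True):
    W,hsv,pl,red=bowlplat('wrist',c,p,d)
    red&=np.hypot(W[...,0]-O[0],W[...,1]-O[1])<.09
    top=W[red]; Q=top[:,:2].astype(np.float32)
    h=cv2.convexHull(Q)[:,0]
    # two ends: furthest from O
    r=np.hypot(*(Q-O).T); a=np.arctan2(*(Q-O).T[::-1]); far=Q[r>.055]
    th=np.angle(np.exp(2j*a[r>.055]).mean())/2
    u=np.array([np.cos(th),np.sin(th)])
    for _ in range(4):
        s=(Q-O)@u; v=np.array([-u[1],u[0]]); t=(Q-O)@v
        e1=Q[(s>.05)]; e2=Q[(s<-.05)]
        mid=lambda e:(lambda t:O+u*((e-O)@u).mean()+v*(np.percentile(t,2)+np.percentile(t,98))/2)((e-O)@v)
        w1=np.ptp((e1-O)@v); w2=np.ptp((e2-O)@v)
        A,B=mid(e1),mid(e2); u=(A-B)/np.linalg.norm(A-B)
    if w1<w2: u=-u
    print('spout heading',np.arctan2(u[1],u[0]),'widths',w1,w2,len(e1),len(e2))
    t=(Q-O)@np.array([-u[1],u[0]]); print('bowl lateral',(t.max()+t.min())/2, 's range',((Q-O)@u).min(),((Q-O)@u).max())
def plat(c,p,d):
    W=cloud(c,d,True); R=np.hypot(W[...,0]-O[0],W[...,1]-O[1]);A=np.degrees(np.arctan2(W[...,1]-O[1],W[...,0]-O[0]))
    l=(R>.118)&(R<.146)&(W[...,2]<.034)
    for k in np.arange(-180,180,10):
        q=A[l]; q=q[(q>=k)&(q<k+10)]
        if len(q)>80: print('  gap',k,len(q),round(q.min(),1),round(q.max(),1))
E
python3 - <<'E'
from spout import *
c,p,d=load('wrist'); spout(c,p,d); plat(c,p,d)
W=cloud(c,d,True); m=(W[...,1]<-.28)&(W[...,2]>.06)&(W[...,2]<.2)&(W[...,0]<.65)
u=np.mgrid[0:400,0:640][1]; m&=u<160
Q=W[m]; print(len(Q),Q.min(0),Q.max(0),np.median(Q,0))
f=Q[Q[:,1]>np.percentile(Q[:,1],90)-.012]; print(len(f),f.mean(0),cv2.minAreaRect(f[:,:2].astype(np.float32)),f[:,2].min(),f[:,2].max())
E
```

```text
spout heading -2.473151192061414 widths 0.00818057316643759 0.030378957637428934 224 490
bowl lateral -0.0005263385225342254 s range -0.06606838402950592 0.06314776825284535
  gap -150 148 -145.7 -140.2
  gap -140 258 -139.9 -130.0
  gap -130 189 -129.9 -122.7
  gap -60 169 -54.6 -50.0
  gap -50 481 -50.0 -40.0
  gap -40 500 -40.0 -30.0
  gap 40 277 40.3 49.9
  gap 50 281 50.2 60.0
  gap 60 83 60.0 63.0
2669 [ 0.44465682 -0.44002127  0.06944708] [ 0.57594228 -0.30967636  0.15928799] [ 0.49785357 -0.31565896  0.10539636]
1768 [ 0.51605705 -0.31424905  0.10214432] ((0.5193957090377808, -0.31685420870780945), (0.01421848963946104, 0.07441733032464981), 89.85498046875) 0.06944708261914301 0.1413013989911673
```

Request:
{"method": "send_rows", "body": {"rows": "0 0 0.1 0; 0 0 0.2 0; 0 0 0.3 0; 0 0 0.3 0; 0 0 0.3 0; 0 0 0.3 0"}}

```text
clock: 1.53
tool_pos: [0.6448, -0.1152, 0.1113]
eef_rot: [0.354, 0.935, 0.0, 0.001]
contact_force: [0.5, 0.6, 0.7]
opening: 0.003
finger_force: 0.0
```

Request:
{"method": "send_rows", "body": {"rows": "0 0 0.1 0; 0 0 0.2 0; 0 0 0.267 0; 0 0 0.267 0; 0 0 0.267 0"}}

```text
clock: 1.95
tool_pos: [0.6446, -0.1154, 0.031]
eef_rot: [0.354, 0.935, 0.0, 0.001]
contact_force: [0.4, -0.6, 0.3]
opening: 0.005
finger_force: 0.0
```

```bash
python3 - <<'E'
from plan import *
print(cur(), sensors.get_state()['contact_force'])
for a,b in ((-41.3,-26.3),(-26.3,-11.3),(-11.3,3.7)):
    print(rows(pol(a,.133,.03),[pol(t,.133,.03) for t in np.linspace(a,b,11)[1:]]))
E
```

```text
[np.float64(0.6445786932701107), np.float64(-0.115429903370352), np.float64(0.031027754115212792), np.float64(48.581156798006944)] [ 0.40143382 -0.56276963  0.33964199]
0.000 0.012 -0.000 -0.004; 0.001 0.023 -0.000 -0.008; 0.001 0.035 -0.000 -0.013; 0.002 0.046 -0.000 -0.017; 0.004 0.058 -0.000 -0.021; 0.005 0.069 -0.000 -0.025; 0.007 0.081 -0.000 -0.029; 0.010 0.092 -0.000 -0.033; 0.012 0.103 -0.000 -0.037; 0.015 0.115 -0.000 -0.042
0.000 0.012 -0.000 -0.004; 0.001 0.023 -0.000 -0.008; 0.001 0.035 -0.000 -0.013; 0.002 0.046 -0.000 -0.017; 0.004 0.058 -0.000 -0.021; 0.005 0.069 -0.000 -0.025; 0.007 0.081 -0.000 -0.029; 0.010 0.092 -0.000 -0.033; 0.012 0.103 -0.000 -0.037; 0.015 0.115 -0.000 -0.042
0.000 0.012 -0.000 -0.004; 0.001 0.023 -0.000 -0.008; 0.001 0.035 -0.000 -0.013; 0.002 0.046 -0.000 -0.017; 0.004 0.058 -0.000 -0.021; 0.005 0.069 -0.000 -0.025; 0.007 0.081 -0.000 -0.029; 0.010 0.092 -0.000 -0.033; 0.012 0.103 -0.000 -0.037; 0.015 0.115 -0.000 -0.042
```

Request:
{"method": "send_rows", "body": {"rows": "0 0.012 0 -0.004; 0.001 0.023 0 -0.008; 0.001 0.035 0 -0.013; 0.002 0.046 0 -0.017; 0.004 0.058 0 -0.021; 0.005 0.069 0 -0.025; 0.007 0.081 0 -0.029; 0.01 0.092 0 -0.033; 0.012 0.103 0 -0.037; 0.015 0.115 0 -0.042"}}

```text
clock: 2.78
tool_pos: [0.6632, -0.0864, 0.0296]
eef_rot: [0.226, 0.974, -0.0, -0.0]
contact_force: [-0.1, -0.1, 0.3]
opening: 0.008
finger_force: 0.4
```

Request:
{"method": "send_rows", "body": {"rows": "0 0.012 0 -0.004; 0.001 0.023 0 -0.008; 0.001 0.035 0 -0.013; 0.002 0.046 0 -0.017; 0.004 0.058 0 -0.021; 0.005 0.069 0 -0.025; 0.007 0.081 0 -0.029; 0.01 0.092 0 -0.033; 0.012 0.103 0 -0.037; 0.015 0.115 0 -0.042"}}

```text
clock: 3.62
tool_pos: [0.6743, -0.0535, 0.0296]
eef_rot: [0.096, 0.995, -0.0, -0.0]
contact_force: [-0.1, -1.2, 0.1]
opening: 0.002
finger_force: 0.4
```

Request:
{"method": "send_rows", "body": {"rows": "0 0.012 0 -0.004; 0.001 0.023 0 -0.008; 0.001 0.035 0 -0.013; 0.002 0.046 0 -0.017; 0.004 0.058 0 -0.021; 0.005 0.069 0 -0.025; 0.007 0.081 0 -0.029; 0.01 0.092 0 -0.033; 0.012 0.103 0 -0.037; 0.015 0.115 0 -0.042"}}

```text
clock: 4.45
tool_pos: [0.6766, -0.0188, 0.0296]
eef_rot: [-0.036, 0.999, -0.0, 0.0]
contact_force: [-0.5, -0.9, 0.5]
opening: 0.002
finger_force: 0.4
```

```bash
python3 - <<'E'
from spout import *
from plan import cur
print(cur(), sensors.get_state()['contact_force'])
c,p,d=snap('wrist'); cv2.imwrite('pics/w3.png',p[...,::-1]); np.savez('wrist.npz',p=p,d=d,c=c)
spout(c,p,d); plat(c,p,d)
E
```

```text
[np.float64(0.6766258588016308), np.float64(-0.018793341715222393), np.float64(0.02963542109947679), np.float64(94.10965700814361)] [-0.53877785 -0.87586921  0.47298675]spout.py:10: RuntimeWarning: Mean of empty slice.
  th=np.angle(np.exp(2j*a[r>.055]).mean())/2
  ret = ret.dtype.type(ret / rcount)
Traceback (most recent call last):
  File "spout.py", line 16, in spout
    w1=np.ptp((e1-O)@v); w2=np.ptp((e2-O)@v)
ValueError: zero-size array to reduction operation maximum which has no identity
```

View pics/w3.png

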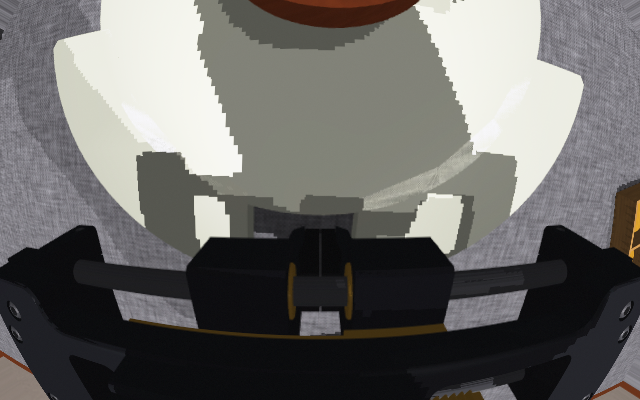

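The bowl is out of view (335,10). The notch at (303,220) shows the fingers pushing on its right side. I back off and lift to measure.

Request:
{"method": "send_rows", "body": {"rows": "0 -0.02 0 0; 0 -0.02 -0.1 0; 0 -0.02 -0.22 0; 0 -0.02 -0.34 0; 0 -0.02 -0.46 0; 0 -0.02 -0.56 0; 0 -0.02 -0.56 0; 0 -0.02 -0.56 0"}}

```text
clock: 5.17
tool_pos: [0.6784, -0.0252, 0.2]
eef_rot: [-0.034, 0.999, 0.0, 0.002]
contact_force: [-0.5, -0.5, -0.6]
opening: 0.004
finger_force: 0.0
```

```bash
python3 - <<'E'
from spout import *
from plan import cur
print(cur(), sensors.get_state()['contact_force'])
c,p,d=snap('wrist'); np.savez('wrist.npz',p=p,d=d,c=c)
spout(c,p,d); plat(c,p,d)
E
```

```text
[np.float64(0.6783826284754358), np.float64(-0.025236218639427512), np.float64(0.1999930403559022), np.float64(93.90989805881388)] [-0.51467493 -0.51673091 -0.63733106]
spout heading -1.7317033453322956 widths 0.007820599036477301 0.028947430734751048 227 461
bowl lateral -0.00041874030206536655 s range -0.0658473773725871 0.062725873266115
  gap -110 105 -104.0 -100.0
  gap -100 266 -100.0 -90.1
  gap -90 246 -90.0 -81.3
  gap -10 478 -10.0 -0.0
  gap 0 476 0.0 10.0
  gap 10 129 10.0 13.4
  gap 80 204 82.5 90.0
  gap 90 253 90.0 99.8
  gap 100 141 100.1 105.5
```

Request:
{"method": "send_rows", "body": {"rows": "0 0 0.13 0; 0 0 0.26 0; 0 0 0.4 0; 0 0 0.52 0; 0 0 0.56 0; 0 0 0.56 0; 0 0 0.56 0"}}

```text
clock: 5.8
tool_pos: [0.6769, -0.0247, 0.0294]
eef_rot: [-0.035, 0.999, 0.0, -0.0]
contact_force: [0.5, -0.4, 1.3]
opening: 0.006
finger_force: 0.0
```

Request:
{"method": "send_rows", "body": {"rows": "0 0.012 0 -0.002; 0 0.022 0 -0.004; 0.001 0.03 0 -0.006; 0.001 0.037 0 -0.008; 0.001 0.043 0 -0.01; 0.002 0.048 0 -0.011; 0.002 0.052 0 -0.011; 0.002 0.052 0 -0.011"}}

```text
clock: 6.47
tool_pos: [0.6752, -0.009, 0.0297]
eef_rot: [-0.069, 0.998, 0.0, 0.0]
contact_force: [-0.2, -0.6, 0.1]
opening: 0.003
finger_force: 0.1
```

Request:
{"method": "send_rows", "body": {"rows": "0 -0.02 0 0; 0 -0.02 -0.1 0; 0 -0.02 -0.22 0; 0 -0.02 -0.34 0; 0 -0.02 -0.46 0; 0 -0.02 -0.56 0; 0 -0.02 -0.56 0; 0 -0.02 -0.56 0"}}

```text
clock: 7.13
tool_pos: [0.6772, -0.0156, 0.1996]
eef_rot: [-0.069, 0.998, -0.0, 0.002]
contact_force: [0.3, -0.5, -1.4]
opening: 0.006
finger_force: 0.0
```

```bash
python3 - <<'E'
from spout import *
from plan import cur
print(cur(), sensors.get_state()['contact_force'])
c,p,d=snap('wrist'); np.savez('wrist.npz',p=p,d=d,c=c)
spout(c,p,d); plat(c,p,d)
# bar in side and scene
for n in ('side','scene'):
    c,p,d=snap(n); cv2.imwrite(f'pics/{n}2.png',p[...,::-1]); np.savez(f'{n}.npz',p=p,d=d,c=c); W=cloud(c,d); 
    m=(abs(W[...,0]-.462)<.09)&(abs(W[...,1]-.36)<.06)
    hsv=cv2.cvtColor(p,cv2.COLOR_RGB2HSV); v=hsv[...,2].astype(float); med=np.median(v[m]); 
    ob=m&((v>med+50)|(v<med-45)|(W[...,2]>.005)); ob=cv2.morphologyEx(ob.astype(np.uint8),cv2.MORPH_OPEN,np.ones((2,2)))
    # rays to plane z=.006
    vv,uu=np.where(ob); f=foc(c); T=np.array(c['world_from_camera']); r=np.c_[(uu-c['cx'])/f,(vv-c['cy'])/f,np.ones(len(uu))]@T[:3,:3].T
    P=T[:3,3]+r*((.006-T[2,3])/r[:,2])[:,None]; print(n,len(uu),cv2.minAreaRect(P[:,:2].astype(np.float32)),P.mean(0))
E
```

```text
[np.float64(0.6771743347148806), np.float64(-0.01564145979421425), np.float64(0.19961452081010167), np.float64(97.8820853411604)] [ 0.29451861 -0.52231363 -1.3609325 ]
spout heading -1.6735954678272993 widths 0.00755525205822463 0.029024834941051476 228 466
bowl lateral -0.0005576624710066647 s range -0.06629348120812523 0.0628869697675346
  gap -100 279 -100.0 -90.0
  gap -90 283 -90.0 -80.0
  gap -10 379 -8.8 -0.0
  gap 0 480 0.0 9.9
  gap 10 298 10.0 16.9
  gap 80 111 85.9 90.0
  gap 90 265 90.1 100.0
  gap 100 232 100.0 108.7
side 466 ((0.458564817905426, 0.3597945272922516), (0.12129555642604828, 0.024612823501229286), 17.844770431518555) [0.45814723 0.35938122 0.006     ]
scene 6 ((0.5209102034568787, 0.37671905755996704), (0.008361630141735077, 0.007384559605270624), 35.26748275756836) [0.52090407 0.37671423 0.006     ]
```

```bash
python3 - <<'E'
from plan import *
print(rows(cur(),[[.459,.36,.15,107.8]]))
E
```

```text
0.541 1.341 0.153 -0.027
```

Request:
{"method": "send_rows", "body": {"rows": "0.05 0.13 0 -0.01; 0.11 0.26 0 -0.02; 0.16 0.4 0 -0.027; 0.22 0.54 0 -0.027; 0.27 0.67 0 -0.027; 0.32 0.8 0 -0.027; 0.37 0.93 0 -0.027; 0.37 0.93 0 -0.027", "jaw": 0}}

```text
clock: 7.95
tool_pos: [0.522, 0.2537, 0.1971]
eef_rot: [-0.159, 0.987, 0.003, -0.002]
contact_force: [0.3, 1.5, -0.4]
opening: 0.498
finger_force: 0.0
```

```bash
python3 - <<'E'
from plan import *
print(cur(),rows(cur(),[[.459,.36,.15,107.8]]))
E
```

```text
[np.float64(0.5219833733972725), np.float64(0.25374076638691884), np.float64(0.19714640188330879), np.float64(108.28878344905884)] 0.088 0.402 0.157 0.001
```

Request:
{"method": "send_rows", "body": {"rows": "0.03 0.13 0.05 0; 0.06 0.26 0.1 0; 0.088 0.4 0.157 0; 0.088 0.4 0.157 0; 0.088 0.4 0.157 0; 0.088 0.4 0.157 0"}}

```text
clock: 8.45
tool_pos: [0.4661, 0.3509, 0.1493]
eef_rot: [-0.154, 0.988, -0.001, -0.001]
contact_force: [0.2, -0.3, 0.3]
opening: 0.502
finger_force: 0.0
```

```bash
python3 - <<'E'
from plan import *
k=cur();print(k)
c,p,d=snap('wrist'); cv2.imwrite('pics/w4.png',p[...,::-1]); W=cloud(c,d,True)
ob=((W[...,2]>.0055)&(W[...,2]<.02)&(np.hypot(W[...,0]-.459,W[...,1]-.36)<.075)).astype(np.uint8)
n,l,st,ce=cv2.connectedComponentsWithStats(ob); i=1+st[1:,4].argmax(); Q=W[l==i]
print(st[i],cv2.minAreaRect(Q[:,:2].astype(np.float32)),np.median(Q,0))
E
```

```text
[np.float64(0.46606260727010457), np.float64(0.3509122522026774), np.float64(0.14929662418517445), np.float64(107.6794534314008)]
[ 319  117   23  122 2534] ((0.4620944559574127, 0.35942307114601135), (0.12021223455667496, 0.020470086485147476), 17.88790512084961) [0.45867237 0.35836105 0.00733368]
```

View pics/w4.png

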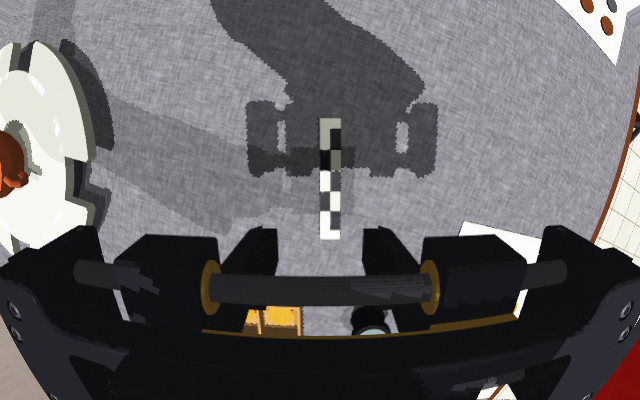

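The bar lies at (330,178), fully visible, long axis vertical in the picture, centred 9 mm to the right of the tool.

Request:
{"method": "send_rows", "body": {"rows": "0.004 0.031 0.1 0; 0.004 0.031 0.2 0; 0.004 0.031 0.3 0; 0.004 0.031 0.4 0; 0.004 0.031 0.45 0; 0.004 0.031 0.484 0; 0.004 0.031 0.484 0; 0.004 0.031 0.484 0"}}

```text
clock: 9.17
tool_pos: [0.4634, 0.3596, 0.0057]
eef_rot: [-0.152, 0.988, -0.0, 0.0]
contact_force: [-0.1, -0.2, -0.7]
opening: 0.5
finger_force: 0.0
```

Request:
{"method": "send_rows", "body": {"rows": "0 0 0 0; 0 0 0 0; 0 0 0 0; 0 0 0 0; 0 0 0 0; 0 0 0 0; 0 0 0 0; 0 0 0 0", "jaw": 1, "force": 20}}

```text
clock: 9.83
tool_pos: [0.4628, 0.3608, 0.0061]
eef_rot: [-0.153, 0.988, 0.0, 0.001]
contact_force: [-0.3, -0.8, 6.1]
opening: 0.214
finger_force: 20.0
```

Request:
{"method": "send_rows", "body": {"rows": "0 0 -0.02 0; 0 0 -0.06 0; 0 0 -0.14 0; 0 0 -0.26 0; 0 0 -0.38 0; 0 0 -0.5 0; 0 0 -0.6 0; 0 0 -0.65 0; 0 0 -0.65 0; 0 0 -0.65 0"}}

```text
clock: 10.67
tool_pos: [0.4624, 0.3605, 0.2013]
eef_rot: [-0.153, 0.988, 0.0, 0.001]
contact_force: [-0.1, -0.4, -1.4]
opening: 0.217
finger_force: 20.0
```

```bash
python3 - <<'E'
from plan import *
s=sensors.get_state();k=cur();print(k,s['opening'],s['finger_force']); t=np.array([.5333,-.1453,.2,84.9]); k=np.array(k)
m=k+(t-k)*.5; print(rows(k,[m])); print(rows(m,[t]))
E
```

```text
[np.float64(0.46235323099516135), np.float64(0.3604667995848305), np.float64(0.20130812663074754), np.float64(107.64173462520709)] 0.2172434199869935 19.999281764030457
0.143 -0.839 0.002 0.032
-0.025 -0.851 0.002 0.032
```

Request:
{"method": "send_rows", "body": {"rows": "0.01 -0.06 0 0.003; 0.03 -0.16 0 0.006; 0.045 -0.27 0 0.01; 0.065 -0.38 0 0.014; 0.085 -0.49 0 0.019; 0.1 -0.6 0 0.023; 0.12 -0.71 0 0.027; 0.135 -0.79 0 0.03; 0.143 -0.839 0 0.032; 0.143 -0.839 0 0.032"}}

```text
clock: 11.5
tool_pos: [0.4968, 0.1022, 0.1984]
eef_rot: [-0.05, 0.999, -0.002, -0.002]
contact_force: [-0.1, -1.1, -0.3]
opening: 0.215
finger_force: 20.0
```

Request:
{"method": "send_rows", "body": {"rows": "-0.002 -0.06 0 0.003; -0.005 -0.16 0 0.006; -0.008 -0.27 0 0.01; -0.011 -0.38 0 0.014; -0.014 -0.49 0 0.019; -0.018 -0.6 0 0.023; -0.021 -0.71 0 0.027; -0.023 -0.79 0 0.03; -0.025 -0.851 0 0.032; -0.025 -0.851 0 0.032"}}

```text
clock: 12.33
tool_pos: [0.5319, -0.1493, 0.1987]
eef_rot: [0.05, 0.999, -0.001, -0.001]
contact_force: [0.1, -0.9, -1.2]
opening: 0.216
finger_force: 20.0
```

```bash
python3 - <<'E'
from plan import *
k=cur();print(k,sensors.get_state()['finger_force'],rows(k,[[.5333,-.1453,.1,84.9]]))
c,p,d=snap('wrist'); cv2.imwrite('pics/w5.png',p[...,::-1]); np.savez('wrist.npz',p=p,d=d,c=c)
from spout import *
spout(c,p,d); plat(c,p,d)
W=cloud(c,d,True); m=(W[...,2]>.17)&(W[...,2]<.225)&(p.min(2)>130); Q=W[m]; print(m.sum(),cv2.minAreaRect(Q[:,:2].astype(np.float32)))
E
```

```text
[np.float64(0.5319103422386339), np.float64(-0.14925658228608674), np.float64(0.19872897595293706), np.float64(84.26878849082982)] 19.998919665813446 -0.003 0.014 0.329 -0.002
spout heading -1.6849122238671088 widths 0.006838656247246554 0.0309267926863225 77 542
bowl lateral -0.004092183319777357 s range -0.06321921839057063 0.06373393323552128
  gap -180 443 -180.0 -170.0
  gap 160 89 165.9 169.9
  gap 170 485 170.0 180.0
2504 ((0.5327413082122803, -0.1414029598236084), (0.03477980196475983, 0.11993955820798874), 83.84785461425781)
```

View pics/w5.png

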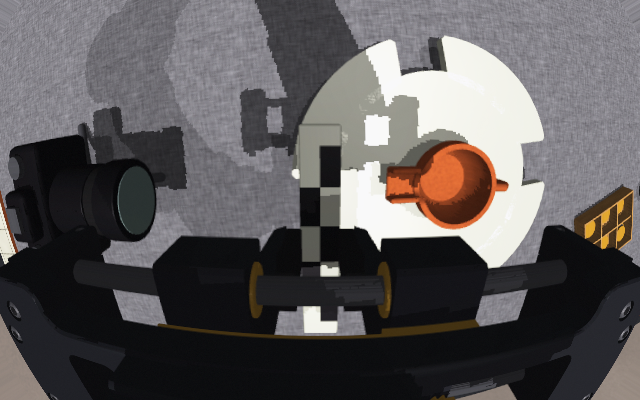

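The bar is held crosswise at (320,225). The spout at (390,183) points left towards the lens at (137,202). I check the lens once more from here.

```bash
python3 - <<'E'
from meas import *
from plan import O,rows,cur
c,p,d=load('wrist'); W=cloud(c,d,True); q=p.astype(int)
g=np.zeros(d.shape,bool); g[155:245,105:165]=True
g&=(q[...,1]-q[...,0]>5)&(q[...,1]>35); Q=W[g]; v,u=np.where(g)
print(g.sum(),u.min(),u.max(),v.min(),v.max(),np.median(Q,0),(Q.min(0)+Q.max(0))/2)
L=np.median(Q,0)[:2]-O; print('heading',np.arctan2(L[1],L[0]),np.hypot(*L))
t=(W[...,2]>.06)&(W[...,2]<.17)&(W[...,1]<-.29)&(W[...,1]>-.33)
print((t).sum(),W[t].min(0),W[t].max(0))
E
```

```text
2000 117 154 166 234 [nan nan nan] [nan nan nan]
heading nan nan
3925 [ 0.47972807 -0.32998504  0.06961987] [ 0.55683203 -0.31060521  0.14659318]
```

Request:
{"method": "send_rows", "body": {"rows": "-0.003 0.014 0.06 -0.002; -0.003 0.014 0.14 -0.002; -0.003 0.014 0.22 -0.002; -0.003 0.014 0.3 -0.002; -0.003 0.014 0.37 -0.002; -0.003 0.014 0.42 -0.002; -0.003 0.014 0.45 -0.002; -0.003 0.014 0.465 -0.002; -0.003 0.014 0.465 -0.002; -0.003 0.014 0.465 -0.002"}}

```text
clock: 13.22
tool_pos: [0.5341, -0.1403, 0.0613]
eef_rot: [0.04, 0.999, 0.0, 0.0]
contact_force: [0.0, 0.3, -0.1]
opening: 0.214
finger_force: 20.0
```

Request:
{"method": "send_rows", "body": {"rows": "0 0 0.005 0; 0 0 0.01 0; 0 0 0.015 0; 0 0 0.02 0; 0 0 0.025 0; 0 0 0.025 0; 0 0 0.025 0"}}

```text
clock: 13.8
tool_pos: [0.5336, -0.1413, 0.0533]
eef_rot: [0.041, 0.999, -0.0, -0.0]
contact_force: [-0.5, 0.3, 0.8]
opening: 0.217
finger_force: 20.0
```

Request:
{"method": "send_rows", "body": {"rows": "0 -0.013 0 0; 0 -0.013 0 0; 0 -0.013 0.003 0; 0 -0.013 0.006 0; 0 -0.013 0.008 0; 0 -0.013 0.008 0; 0 -0.013 0.008 0"}}

```text
clock: 14.38
tool_pos: [0.5334, -0.1452, 0.0512]
eef_rot: [0.041, 0.999, -0.0, 0.0]
contact_force: [-0.6, -0.6, 3.2]
opening: 0.216
finger_force: 20.0
```

Request:
{"method": "send_rows", "body": {"rows": "0 0 0.002 0; 0 0 0.003 0; 0 0 0.003 0"}}

```text
clock: 14.63
tool_pos: [0.5342, -0.1453, 0.0511]
eef_rot: [0.041, 0.999, -0.0, 0.001]
contact_force: [-1.5, -1.1, 8.8]
opening: 0.216
finger_force: 20.0
```

Request:
{"method": "send_rows", "body": {"rows": "0 0 0 0; 0 0 0 0; 0 0 0 0; 0 0 0 0; 0 0 0 0; 0 0 0 0", "jaw": 0.34}}

```text
clock: 15.13
tool_pos: [0.5332, -0.1451, 0.0498]
eef_rot: [0.041, 0.999, 0.0, -0.0]
contact_force: [1.3, -0.2, -0.4]
opening: 0.333
finger_force: 0.0
```

Request:
{"method": "send_rows", "body": {"rows": "0 0 -0.03 0; 0 0 -0.08 0; 0 0 -0.16 0; 0 0 -0.28 0; 0 0 -0.4 0; 0 0 -0.5 0; 0 0 -0.5 0; 0 0 -0.5 0"}}

```text
clock: 15.8
tool_pos: [0.5342, -0.1453, 0.2021]
eef_rot: [0.041, 0.999, -0.0, 0.002]
contact_force: [-0.9, 0.8, -0.3]
opening: 0.331
finger_force: 0.0
```

```bash
python3 - <<'E'
from spout import *
from plan import cur
print(cur())
c,p,d=snap('wrist'); cv2.imwrite('pics/w6.png',p[...,::-1]); np.savez('wrist.npz',p=p,d=d,c=c)
spout(c,p,d)
W=cloud(c,d,True); L=np.array([.518,-.313])-O; h=L/np.hypot(*L); n=np.array([-h[1],h[0]])
X=(W[...,:2]-O)@h; Y=(W[...,:2]-O)@n
m=(X>.07)&(X<.15)&(abs(Y)<.09)&(W[...,2]>.0495)&(W[...,2]<.062)
k,l,st,ce=cv2.connectedComponentsWithStats(m.astype(np.uint8)); i=1+st[1:,4].argmax(); m=l==i
print(m.sum(),cv2.minAreaRect(np.c_[X[m],Y[m]].astype(np.float32)),np.median(W[m][:,2]))
E
```

```text
[np.float64(0.5342342274010029), np.float64(-0.14532557165434012), np.float64(0.20211653474028052), np.float64(85.30157968380394)]
spout heading -1.676563880456647 widths 0.006294835722296943 0.030246683323945672 82 533
bowl lateral -0.004412958569960334 s range -0.06273393395943708 0.0636438186262548
2324 ((0.11847028136253357, -0.00022303685545921326), (0.019489552825689316, 0.11972110718488693), 0.8672338724136353) 0.05229701283951066
```

View pics/w6.png

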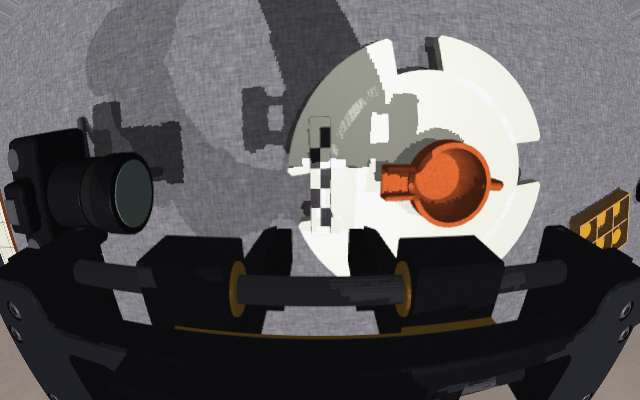

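The bar lies flat at (319,175), 118 mm out, centred, and 0.9° off square. The spout at (385,183) is about 0.016 rad off the lens line. Nothing is touching, so I hand it in.

```bash
python3 -c "
from plant import finish_job
print(finish_job())"
```

```text
the job is handed in; nothing more can be done
None
```

The job is handed in: by my last measurement the spout points at the lens within about 0.02 rad, and the scale bar lies flat, centred and square 118 mm out; the arm never went near the bowl or the camera, but `finish_job` returned no verdict.

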